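Snap the tab down and push the cover off the craft box

TASK

Open the plywood craft box: with closed fingers press the metal snap tab at the end of the cover all the way down, then push the released cover by its ridge out over the pressed tab until it is completely off the box and lies flat on the landing. Only press and push: do not pinch, straddle, lift or tip the cover, leave everything else on the table where it stands, and finish clear of everything.

Things in the scene. Friction and masses are not known exactly. Their poses are not given: they have to be found in the camera images.
- craft_box: Fixed plywood box with a landing at its +x end, 242 mm long (x -122 to +120 mm), 116 wide (y); origin at the centre of its underside on the table, z up. Box part x -122 to -10: seat for the cover 50 high, side and rear walls 64.5 high, with lips over the cover's two long edges (85 mm free between the lips). The cover slides off towards +x only
- cover: Loose wooden cover, about 0.1 kg, 100 mm (x) by 92 (y) by 8 thick, with a ridge; origin at the centre of its underside. Starts seated at x -60, y 0, z 50 mm in the box's frame, axes parallel; cannot slide until the tab is down. Off the box, dropping 3 mm to the landing, once its origin passes x +40; at +62 it meets the end stop
- ridge (a point): Centre of the top of the ridge on the cover: 34 mm above the cover's underside, 10 mm behind (-x of) its origin. The ridge is an upright strip 10 mm thick (x), 60 wide (y), 26 tall above the plate; push on its rear (-x) face. Nothing stands behind it higher than the box's walls and lips, which are 14.5 mm above the seated cover's underside
- tab (a joint): How far the snap tab is pressed down: 0 to 0.002 m at the start, 0.011 at its lower stop; at 0.010 its top is level with the landing. It takes about 6 N to move, and stays where it is left
- tab_top (a point): Centre of the top face of the metal snap tab, at x +4, y 0 in the box's frame, 57 mm above the table when the tab is up. The tab is 24 mm long (x) by 40 mm wide (y); its rear face stands 2 mm in front of the cover's front edge and blocks it
- landing (a point): Point on the landing under where the cover's origin should come to lie: x +52, y 0, z 47 mm in the box's frame. The landing (x -10 to +112, 3 mm below the seat) lies between side guides 96 mm apart and 57 high, with an end stop 56 high at x +112 to +120
- tape_roll: Loose cardboard roll, 90 mm across, 22 high, beside the box; leave it. Origin at the centre of its underside
- wood_block: Loose wooden block 70 x 50 x 45 mm beside the box; leave it. Origin at the centre of its underside
- hammer: Hammer lying at the far side of the table; leave it
- glue_gun: Green glue gun lying flat, about 160 x 110 x 32 mm; leave it
- glue_jar: White jar, 60 mm across, 75 high; leave it
- pencil_cup: Grey cup, 72 mm across, 85 high; leave it
- round_lid: White plastic disc, 110 mm across, 8 high; leave it
Things that resemble listed ones, but are neither listed nor needed, are in the scene too. What is shaped like the cover but blue or turquoise is not meant.

How it is judged:
By the outcome, as a careful person would: the job done as asked, in the order asked, and still so for the second after the job is handed in, with the robot touching nothing.
It also fails if it takes over 35 s, if anything falls off the work surface, if the arm or the gripper's body presses on something with over 40 N, if the wrist force passes 120 N, or if a joint passes its speed limit or range.

ROBOT

A 6-joint arm with a two-finger parallel gripper is mounted at the origin on the work surface. World frame = base frame: x ahead of the robot, y to its left, z up, the work surface at z = 0. Lengths are in mm, angles in rad, forces in N, time in s.
With the tool pointing down it reaches from about 350 to 975 mm from the base axis. Payload 7.1 kg.
Tool frame: the origin (TCP) lies between the finger pads; the fingertips stand 8 mm ahead of it and the grasp point (between the pads) lies 11 mm behind it; x points along the fingers, y is the direction in which the jaws open and shut, and the axes are right-handed (so a half turn about x gives the same grasp; the last joint's range is limited). The gripper opens to 88 mm and grips with 3 to 60 N. Pads are 20 mm wide; open, the fingers measure 115 mm over their backs; the gripper's body (75 mm by 178 mm) begins 61 mm behind the grasp point.
Start: joints at [-1.153, 0.423, 1.63, -0, 1.089, -0.019], TCP at [264.416, -566.294, 230.675] pointing down, gripper open.
Joint ranges: [-3, 3], [-0.9, 2.11], [0.09, 2.58], [-1.31, 4.45], [0.11, 2.69], [-2.54, 2.54]. Speed limits (rad/s): [2.39, 2.39, 3.01, 3.14, 3.14, 3.14].

INTERFACE

Orientations are given as a rotation vector (axis times angle).
In Python, from workcell import ctrl gives the robot as it stands.
- The arm moves only by the tool apply_moves, never from a script. Its argument "increments" is a list of rows, each an object with "gripper": the opening in per cent of the stroke, from 0 (shut) to 100 (fully open); "delta_pos": the shift along the tool's x, y, z in cm, a list of three; "dr": the turn, a rotation vector about the tool's x, y, z in rad, a list of three. In form: [{"gripper": gripper, "delta_pos": [dx, dy, dz], "dr": [ax, ay, az]}, ...]. A call has exactly 5 rows; each row shifts and turns the commanded pose from where the row before left it, along the tool's axes as they then stand; what a row does not reach is not made up. A row lasts 1/12 s, in which the tool goes at most 41.7 mm and 7.16 degrees, less where a joint would pass 70% of its speed; a pose out of reach is approached as far as the arm can. A call with a gripper value outside its range is refused whole. The fingers move at their own pace and stop on an object; the grip force is fixed at half the most. Time passes only in rows, so rows that do not move let the fingers close, or fill a call up. It gives the time, the measured TCP pose, the force and the opening at its end, in the units of the state.
- ctrl.get_obs(): the state, without advancing time (a new reading comes with each control period).
- ctrl.get_image(name): name is "scene" or "side" or "wrist"; returns a dict with "img" (480x640x3 uint8, red, green, blue), "range_z" (480x640 float32, mm along the optical axis (not along the pixel's ray), 0 where there is no reading), "mtx" (3x3 intrinsics, pixels), "rvec" (rotation vector, rad) and "tvec" (3), from world to camera coordinates, as OpenCV has them. Camera axes: x right, y down, z forward; pixel columns grow to the right and rows downward; lengths in mm; the calibration is good to about 2 mm. A picture is of the moment at which its call begins.
- ctrl.close_job(): hands the job in, once; it reports no verdict.
The state is a dict: "t": time; "qpos": joint angles; "qvel": joint speeds; "joint_torque": joint torques, N m; "ee_pos": TCP position; "orientation": TCP orientation; "ft_force": force on the tool from outside, world axes, zero at the start; "moment": the same for the moment, N m; "width": finger opening in mm.
Only numpy, scipy, OpenCV 4.12 (cv2) and the standard library are available. Lean on these libraries where they do the work, as an engineer would, in place of code of your own. Each camera call takes 0.05 s, during which the arm holds its last target. There are 200 camera calls.

## Working session

There is one attempt and no reset: what is moved stays moved. The work goes in short steps, Python scripts to look and compute and a tool call to move; the robot and the scene stay as the last step left them, time stands still between calls to the robot, and variables do not carry over. Pictures are saved under pics/ and viewed, about 8 in all and at most 12, crops included, and the job is handed in when it is done.

Besides the shell and the picture viewer there is one more tool, called after "Call:" by a JSON object that holds its "op" and its "data", one argument or row to a line. apply_moves: Moves the arm, as the interface text tells. Its arguments: {"type":"object","properties":{"increments":{"type":"array","items":{"type":"object","properties":{"gripper":{"type":"number"},"delta_pos":{"type":"array","items":{"type":"number"}},"dr":{"type":"array","items":{"type":"number"}}}}}},"required":["increments"]}

```bash
mkdir -p pics; cat > h.py <<'E'
from workcell import ctrl
import numpy as np, cv2
def cap(n,f):
    d=ctrl.get_image(n); np.savez('pics/'+f,**d)
    cv2.imwrite(f'pics/{f}.png',d['img'][...,::-1]); return d
def world(d,u,v,z=None):
    R=cv2.Rodrigues(np.array(d['rvec'],float))[0]; t=np.array(d['tvec'],float).ravel()
    r=np.linalg.inv(d['mtx'])@np.array([u,v,1.])
    if z is None: return R.T@(r*np.median(d['range_z'][v-1:v+2,u-1:u+2])-t)
    c=-R.T@t; w=R.T@r
    return c+w*(z-c[2])/w[2]
E
python3 - <<'E'
from h import *
a=cap('scene','s1');b=cap('side','d1')
print(ctrl.get_obs())
E
```

```text
{'t': 0.1, 'qpos': array([-1.15300061e+00,  4.23755283e-01,  1.63059485e+00, -1.17638576e-05,
        1.08858544e+00, -1.89892803e-02]), 'qvel': array([-0.00133535, -0.0010875 , -0.00228306,  0.00143979,  0.00026517,
       -0.00111885]), 'joint_torque': array([-1.34883398e-03, -5.45611632e+01, -2.74330169e+01,  6.43387134e-02,
        1.88255904e-02, -3.18554680e-05]), 'ee_pos': array([ 264.22484398, -565.87225762,  229.99248224]), 'orientation': array([ 1.97992456,  0.44080964, -1.98048485]), 'ft_force': array([-0.0677713 , -1.02840316, -0.63762129]), 'moment': array([-0.02131848,  0.01404779,  0.0186469 ]), 'width': 87.93903881728659}
```

View pics/s1.png

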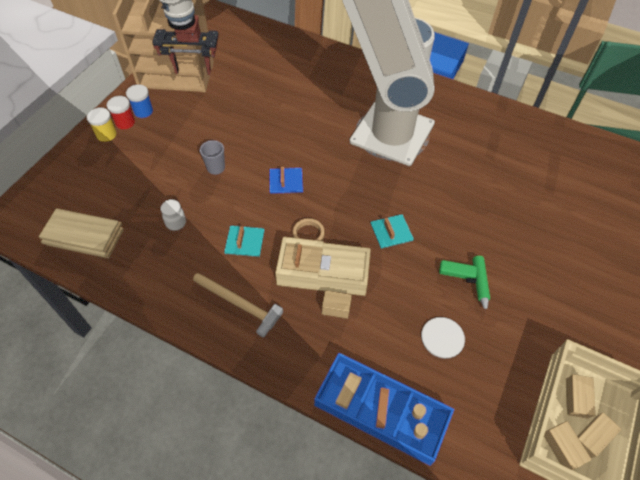

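View pics/d1.png

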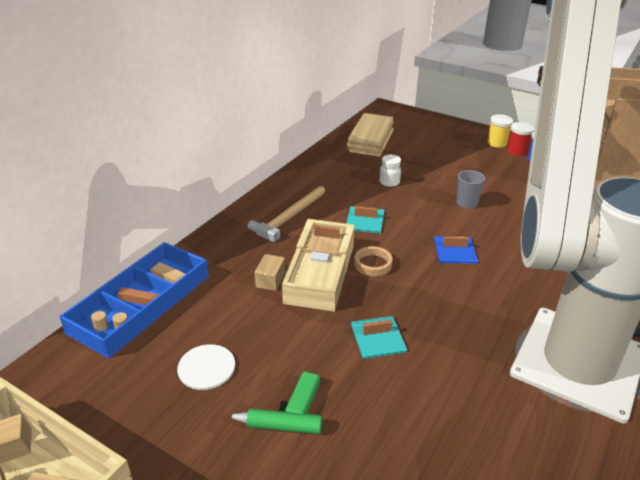

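The box is at about (323,265) in the scene view and (320,263) in the side view. The tab is at (326,263) and the cover's ridge at (297,257) in the scene view. I'll enlarge both.

```bash
python3 - <<'E'
import cv2,numpy as np
a=cv2.imread('pics/s1.png')[215:325,265:385]; b=cv2.imread('pics/d1.png')[210:320,265:385]
c=np.hstack([cv2.resize(x,None,fx=6.6,fy=6.6,interpolation=cv2.INTER_CUBIC)[:, :] for x in (a,)])
cv2.imwrite('pics/c1.png',c[:600])
E
```

```text
(no output)
```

View pics/c1.png

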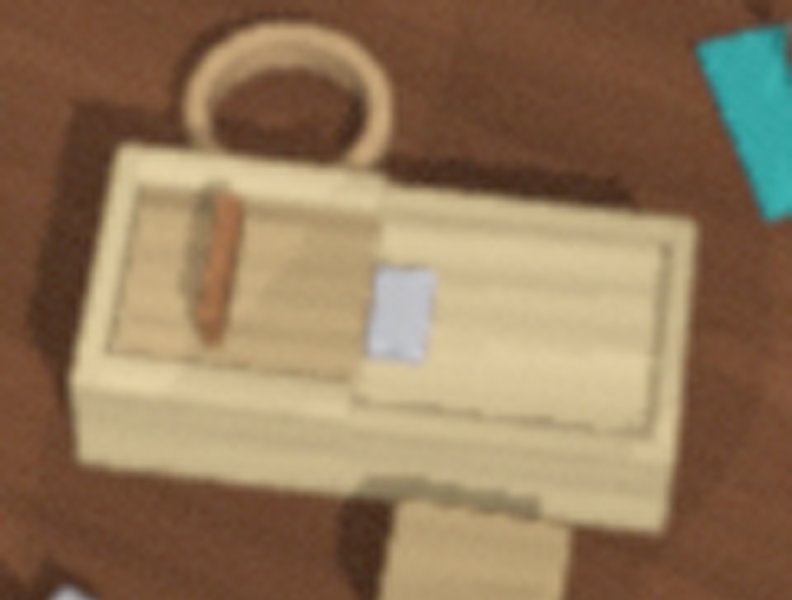

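```bash
cat > fit.py <<'E'
from h import *
from scipy.optimize import least_squares
def fit(d,B,P,x0):
    B=np.array(B,float);P=np.array(P,float)
    W=np.array([world(d,u,v,z) for (u,v),z in zip(P,B[:,2])])[:,:2]
    f=lambda p:(W-p[:2]-B[:,:2]@np.array([[np.cos(p[2]),np.sin(p[2])],[-np.sin(p[2]),np.cos(p[2])]])).ravel()
    r=least_squares(f,x0); print(r.x,'\n',r.fun.reshape(-1,2).round(1)); return r.x
E
python3 - <<'E'
from fit import *
d=dict(np.load('pics/s1.npz'))
B=[(-122,58,64.5),(-122,-58,64.5),(120,58,57),(120,-58,57),(-8,20,57),(16,20,57),(16,-20,57),(-8,-20,57),(-75,30,84),(-65,-30,84)]
C=[(122,147),(75,380),(696,220),(668,456),(375,265),(436,268),(427,362),(367,358),(214,190),(222,343)]
P=[(265-.42+x/6.6,215-.42+y/6.6) for x,y in C]
a=world(d,*P[0],64.5);b=world(d,*P[2],57)
th=np.arctan2(*(b-a)[1::-1])
fit(d,B,P,[*((a+b)/2)[:2],th])
for u,v in [(308,222),(337,303),(300,250),(326,263),(345,262)]: print(u,v,world(d,u,v).round(0))
E
```

```text
[580.46634872  39.8922655    1.93159342] 
 [[-3.1  0.4]
 [-4.7 -1.9]
 [-1.4  0.8]
 [-2.5 -3.6]
 [-0.2 -1.2]
 [-2.1 -0.7]
 [ 2.3  2.1]
 [ 3.5  2.1]
 [-0.8 -2.6]
 [ 9.   4.6]]
308 222 [459. -73.  16.]
337 303 [671. 125.  47.]
300 250 [594. -26.  86.]
326 263 [584.  48.  60.]
345 262 [552.  90.  51.]
```

```bash
cat > plan.py <<'E'
from h import *
from scipy.spatial.transform import Rotation as Ro
def R_of(): return Ro.from_rotvec(ctrl.get_obs()['orientation']).as_matrix()
def target_R(yaw,s):  # tool x down, tool y along s*box y
    y=s*np.array([-np.sin(yaw),np.cos(yaw),0]); x=np.array([0,0,-1.]); return np.column_stack([x,y,np.cross(x,y)])
E
python3 - <<'E'
from plan import *
R=R_of();o=ctrl.get_obs();print(R.round(3),o['ee_pos'].round(1))
for s in(1,-1):
    print(s,Ro.from_matrix(R.T@target_R(1.9316,s)).as_rotvec().round(3))
# rows: s chosen below, n rows
for s in(1,-1):
    rv=Ro.from_matrix(R.T@target_R(1.9316,s)).as_rotvec(); n=20
    p=o['ee_pos'];g=np.array([578.,50,200])
    print(s)
    for i in range(n):
        Ri=R@Ro.from_rotvec(rv*i/n).as_matrix(); print(i,(Ri.T@((g-p)/n)/10).round(2),(rv/n).round(4))
E
```

```text
[[-0.001  0.423 -0.906]
 [ 0.001 -0.906 -0.423]
 [-1.    -0.001 -0.   ]] [ 264.2 -565.9  230. ]
1 [1.647e+00 1.000e-03 1.000e-03]
-1 [-1.495e+00 -1.000e-03  1.000e-03]
1
0 [ 0.15 -2.13 -2.72] [0.0823 0.0001 0.0001]
1 [ 0.15 -2.34 -2.54] [0.0823 0.0001 0.0001]
2 [ 0.15 -2.54 -2.34] [0.0823 0.0001 0.0001]
3 [ 0.15 -2.73 -2.12] [0.0823 0.0001 0.0001]
4 [ 0.15 -2.89 -1.89] [0.0823 0.0001 0.0001]
5 [ 0.15 -3.04 -1.65] [0.0823 0.0001 0.0001]
6 [ 0.15 -3.16 -1.39] [0.0823 0.0001 0.0001]
7 [ 0.15 -3.27 -1.13] [0.0823 0.0001 0.0001]
8 [ 0.15 -3.35 -0.85] [0.0823 0.0001 0.0001]
9 [ 0.15 -3.41 -0.57] [0.0823 0.0001 0.0001]
10 [ 0.15 -3.44 -0.29] [0.0823 0.0001 0.0001]
11 [ 0.15 -3.46 -0.01] [0.0823 0.0001 0.0001]
12 [ 0.15 -3.44  0.28] [0.0823 0.0001 0.0001]
13 [ 0.15 -3.41  0.56] [0.0823 0.0001 0.0001]
14 [ 0.15 -3.35  0.84] [0.0823 0.0001 0.0001]
15 [ 0.15 -3.27  1.11] [0.0823 0.0001 0.0001]
16 [ 0.15 -3.17  1.38] [0.0823 0.0001 0.0001]
17 [ 0.15 -3.05  1.63] [0.0823 0.0001 0.0001]
18 [ 0.15 -2.9   1.88] [0.0823 0.0001 0.0001]
19 [ 0.15 -2.74  2.11] [0.0823 0.0001 0.0001]
-1
0 [ 0.15 -2.13 -2
[... 252 characters left out ...]
7 -0.0001  0.0001]
6 [ 0.15 -0.74 -3.38] [-0.0747 -0.0001  0.0001]
7 [ 0.15 -0.48 -3.42] [-0.0747 -0.0001  0.0001]
8 [ 0.15 -0.22 -3.45] [-0.0747 -0.0001  0.0001]
9 [ 0.15  0.03 -3.46] [-0.0747 -0.0001  0.0001]
10 [ 0.15  0.29 -3.44] [-0.0747 -0.0001  0.0001]
11 [ 0.15  0.55 -3.41] [-0.0747 -0.0001  0.0001]
12 [ 0.15  0.8  -3.36] [-0.0747 -0.0001  0.0001]
13 [ 0.15  1.05 -3.29] [-0.0747 -0.0001  0.0001]
14 [ 0.15  1.29 -3.2 ] [-0.0747 -0.0001  0.0001]
15 [ 0.15  1.53 -3.1 ] [-0.0747 -0.0001  0.0001]
16 [ 0.15  1.76 -2.98] [-0.0747 -0.0001  0.0001]
17 [ 0.15  1.97 -2.84] [-0.0747 -0.0001  0.0001]
18 [ 0.15  2.18 -2.68] [-0.0747 -0.0001  0.0001]
19 [ 0.15  2.37 -2.51] [-0.0747 -0.0001  0.0001]
```

Call:
{"op": "apply_moves", "data": {
  "increments": [
    {"gripper": 0, "delta_pos": [0.15, -2.13, -2.72], "dr": [-0.0747, 0, 0]},
    {"gripper": 0, "delta_pos": [0.15, -1.92, -2.88], "dr": [-0.0747, 0, 0]},
    {"gripper": 0, "delta_pos": [0.15, -1.7, -3.01], "dr": [-0.0747, 0, 0]},
    {"gripper": 0, "delta_pos": [0.15, -1.47, -3.13], "dr": [-0.0747, 0, 0]},
    {"gripper": 0, "delta_pos": [0.15, -1.23, -3.23], "dr": [-0.0747, 0, 0]}
  ]
}}

```text
t: 0.52
ee_pos: [343.0, -410.6, 222.8]
orientation: [1.742, 0.751, -1.742]
ft_force: [-0.5, 0.8, 0.5]
width: 57.9
```

Call:
{"op": "apply_moves", "data": {
  "increments": [
    {"gripper": 0, "delta_pos": [0.15, -0.99, -3.31], "dr": [-0.0747, 0, 0]},
    {"gripper": 0, "delta_pos": [0.15, -0.74, -3.38], "dr": [-0.0747, 0, 0]},
    {"gripper": 0, "delta_pos": [0.15, -0.48, -3.42], "dr": [-0.0747, 0, 0]},
    {"gripper": 0, "delta_pos": [0.15, -0.22, -3.45], "dr": [-0.0747, 0, 0]},
    {"gripper": 0, "delta_pos": [0.15, 0.03, -3.46], "dr": [-0.0747, 0, 0]}
  ]
}}

```text
t: 0.93
ee_pos: [421.5, -256.5, 215.5]
orientation: [1.486, 1.003, -1.486]
ft_force: [0.5, 0.2, -0.1]
width: 24.6
```

Call:
{"op": "apply_moves", "data": {
  "increments": [
    {"gripper": 0, "delta_pos": [0.15, 0.29, -3.44], "dr": [-0.0747, 0, 0]},
    {"gripper": 0, "delta_pos": [0.15, 0.55, -3.41], "dr": [-0.0747, 0, 0]},
    {"gripper": 0, "delta_pos": [0.15, 0.8, -3.36], "dr": [-0.0747, 0, 0]},
    {"gripper": 0, "delta_pos": [0.15, 1.05, -3.29], "dr": [-0.0747, 0, 0]},
    {"gripper": 0, "delta_pos": [0.15, 1.29, -3.2], "dr": [-0.0747, 0, 0]}
  ]
}}

```text
t: 1.35
ee_pos: [500.0, -102.7, 208.0]
orientation: [1.216, 1.205, -1.217]
ft_force: [1.1, -0.3, 0.2]
width: 0.5
```

Call:
{"op": "apply_moves", "data": {
  "increments": [
    {"gripper": 0, "delta_pos": [0.15, 1.53, -3.1], "dr": [-0.0747, 0, 0]},
    {"gripper": 0, "delta_pos": [0.15, 1.76, -2.98], "dr": [-0.0747, 0, 0]},
    {"gripper": 0, "delta_pos": [0.15, 1.97, -2.84], "dr": [-0.0747, 0, 0]},
    {"gripper": 0, "delta_pos": [0.15, 2.18, -2.68], "dr": [-0.0747, 0, 0]},
    {"gripper": 0, "delta_pos": [0.15, 2.37, -2.51], "dr": [-0.0747, 0, 0]}
  ]
}}

```text
t: 1.77
ee_pos: [578.5, 51.3, 200.3]
orientation: [0.937, 1.36, -0.938]
ft_force: [1.2, -0.8, 0.6]
width: 0.3
```

Call:
{"op": "apply_moves", "data": {
  "increments": [
    {"gripper": 0, "delta_pos": [0, 0, 0]},
    {"gripper": 0, "delta_pos": [0, 0, 0]},
    {"gripper": 0, "delta_pos": [0, 0, 0]},
    {"gripper": 0, "delta_pos": [0, 0, 0]},
    {"gripper": 0, "delta_pos": [0, 0, 0]}
  ]
}}

```text
$.increments[0]: bad value
```

```bash
python3 - <<'E'
from plan import *
a=cap('wrist','w1')
o=ctrl.get_obs();print(R_of().round(3),o['t'],o['ee_pos'],o['width'],o['ft_force'],o['qpos'])
E
```

```text
[[ 0.002  0.932  0.362]
 [ 0.002  0.362 -0.932]
 [-1.     0.003 -0.001]] 1.8167 [581.29102097  55.74276872 200.4355834 ] 0.49091676075480367 [3.14914671 3.34378984 0.2815855 ] [ 0.07416157  0.39893544  1.74812715  0.00245359  0.99209939 -0.29741472]
```

View pics/w1.png

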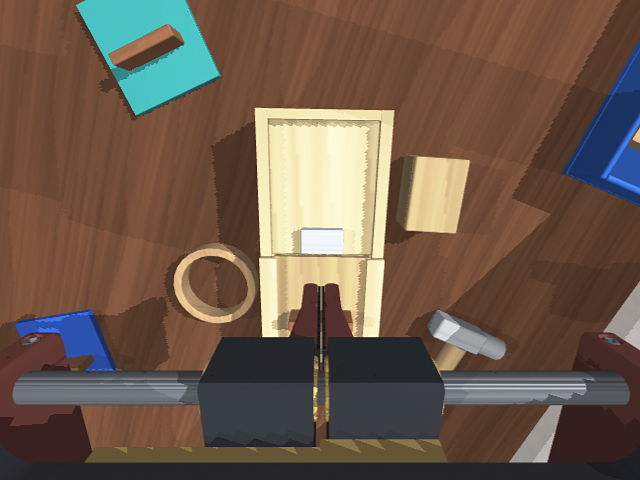

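The wrist view shows the tab at about (322,241) and the box's front corners at (255,108) and (394,111). The arm was still settling when this was taken, so I'll retake it at rest.

Call:
{"op": "apply_moves", "data": {
  "increments": [
    {"gripper": 0, "delta_pos": [0, 0, 0], "dr": [0, 0, 0]},
    {"gripper": 0, "delta_pos": [0, 0, 0], "dr": [0, 0, 0]},
    {"gripper": 0, "delta_pos": [0, 0, 0], "dr": [0, 0, 0]},
    {"gripper": 0, "delta_pos": [0, 0, 0], "dr": [0, 0, 0]},
    {"gripper": 0, "delta_pos": [0, 0, 0], "dr": [0, 0, 0]}
  ]
}}

```text
t: 2.23
ee_pos: [577.8, 48.4, 200.8]
orientation: [0.941, 1.358, -0.942]
ft_force: [-0.3, -0.1, -0.2]
width: 0.4
```

```bash
python3 - <<'E'
from plan import *
a=cap('wrist','w2')
o=ctrl.get_obs();print(R_of().round(3),o['t'],o['ee_pos'],o['width'],o['ft_force'])
c=a['img'][95:295,240:410,::-1]
cv2.imwrite('pics/c2.png',cv2.resize(c,None,fx=3,fy=3,interpolation=cv2.INTER_CUBIC))
for u,v in [(322,241),(320,190),(322,115),(262,200)]: print(u,v,world(a,u,v).round(1))
E
```

```text
[[ 0.     0.937  0.351]
 [-0.     0.351 -0.937]
 [-1.     0.     0.   ]] 2.2833 [577.91300471  48.50575773 200.84360999] 0.7345700502865254 [-0.01323603 -0.70899787 -0.15685633]
322 241 [579.6  44.6  55.8]
320 190 [561.6  87.5  46.8]
322 115 [540.8 147.9  55.9]
262 200 [515.3  62.   56.7]
```

View pics/c2.png

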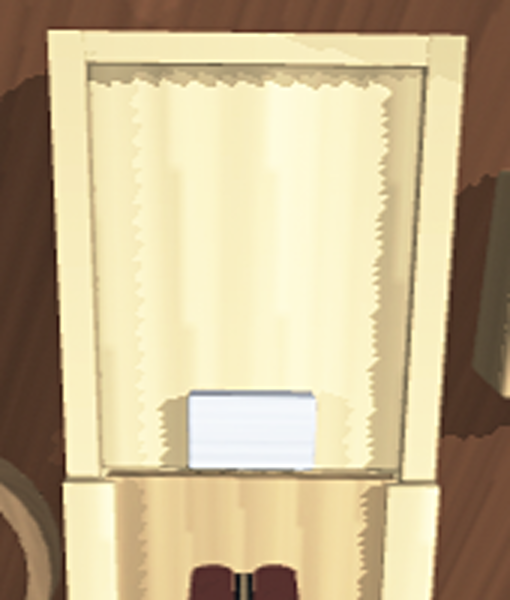

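```bash
python3 - <<'E'
from fit import *
d=dict(np.load('pics/w2.npz'))
B=[(120,58,57),(120,-58,57),(112,48,56),(112,-48,56),(-10,58,64.5),(-10,-58,64.5),(16,20,56),(16,-20,56),(-8,20,56),(-8,-20,56)]
C=[(48,30),(467,37),(88,65),(427,67),(63,484),(438,485),(189,393),(314,393),(189,469),(315,469)]
P=[(240-.33+x/3,95-.33+y/3) for x,y in C]
x=fit(d,B,P,[580,40,1.93])
p=x[:2]+np.array([np.cos(x[2]),np.sin(x[2])])*5
print('tab',p)
# approach from rotated current pose
from plan import *
R=R_of();o=ctrl.get_obs()['ee_pos']
print(Ro.from_matrix(R.T@target_R(x[2],-1)).as_rotvec(), R.T@(np.array([*p,70])-o)/10)
E
```

```text
[581.71648942  43.12300714   1.91834195] 
 [[ 0.2 -0.2]
 [ 0.4 -0.8]
 [ 1.  -0.8]
 [-0.1 -0.7]
 [ 0.1 -0.4]
 [-0.6  0.4]
 [ 0.2  0.9]
 [-1.3  0.8]
 [ 0.3  0.2]
 [-0.1  0.6]]
tab [580.0135334   47.82406455]
[ 1.06545247e-02  1.75816260e-05 -2.48977938e-06] [13.08436383  0.1727899   0.13725462]
```

Call:
{"op": "apply_moves", "data": {
  "increments": [
    {"gripper": 0, "delta_pos": [2.6, 0.09, 0.07], "dr": [0.0106, 0, 0]},
    {"gripper": 0, "delta_pos": [3.0, 0.08, 0.07], "dr": [0, 0, 0]},
    {"gripper": 0, "delta_pos": [3.0, 0, 0], "dr": [0, 0, 0]},
    {"gripper": 0, "delta_pos": [2.5, 0, 0], "dr": [0, 0, 0]},
    {"gripper": 0, "delta_pos": [1.7, 0, 0], "dr": [0, 0, 0]}
  ]
}}

```text
t: 2.7
ee_pos: [579.0, 48.0, 70.5]
orientation: [0.948, 1.356, -0.951]
ft_force: [0.2, 0.3, 0.8]
width: 0.7
```

Call:
{"op": "apply_moves", "data": {
  "increments": [
    {"gripper": 0, "delta_pos": [0.1, 0, 0], "dr": [0, 0, 0]},
    {"gripper": 0, "delta_pos": [0, 0, 0], "dr": [0, 0, 0]},
    {"gripper": 0, "delta_pos": [0, 0, 0], "dr": [0, 0, 0]},
    {"gripper": 0, "delta_pos": [0, 0, 0], "dr": [0, 0, 0]},
    {"gripper": 0, "delta_pos": [0, 0, 0], "dr": [0, 0, 0]}
  ]
}}

```text
t: 3.12
ee_pos: [581.3, 48.8, 73.2]
orientation: [0.949, 1.352, -0.947]
ft_force: [0.0, -0.4, 0.1]
width: 0.7
```

```bash
python3 - <<'E'
from plan import *
a=cap('wrist','w3')
o=ctrl.get_obs();print(R_of().round(3),o['t'],o['ee_pos'],o['width'],o['ft_force'])
c=a['img'][150:400,200:440,::-1]
cv2.imwrite('pics/c3.png',cv2.resize(c,None,fx=2.4,fy=2.4,interpolation=cv2.INTER_CUBIC))
E
```

```text
[[ 0.002  0.94   0.342]
 [ 0.     0.342 -0.94 ]
 [-1.     0.002  0.001]] 3.1667 [581.15606581  48.84798551  73.02873702] 0.5974542709542423 [-0.59677744 -0.39825154  0.40282013]
```

View pics/c3.png

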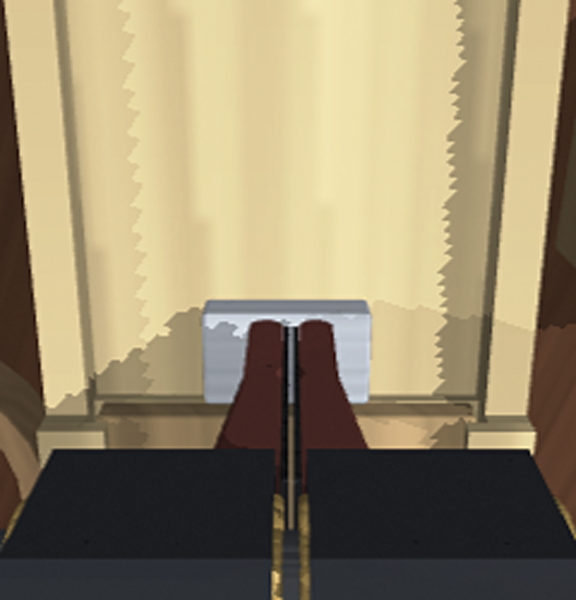

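Call:
{"op": "apply_moves", "data": {
  "increments": [
    {"gripper": 0, "delta_pos": [0.5, 0, 0.1], "dr": [0, 0, 0]},
    {"gripper": 0, "delta_pos": [0.4, 0, 0], "dr": [0, 0, 0]},
    {"gripper": 0, "delta_pos": [0.3, 0, 0], "dr": [0, 0, 0]},
    {"gripper": 0, "delta_pos": [0.2, 0, 0], "dr": [0, 0, 0]},
    {"gripper": 0, "delta_pos": [0, 0, 0], "dr": [0, 0, 0]}
  ]
}}

```text
t: 3.58
ee_pos: [581.3, 47.8, 57.6]
orientation: [0.948, 1.353, -0.947]
ft_force: [0.5, -0.7, 1.5]
width: 0.8
```

Call:
{"op": "apply_moves", "data": {
  "increments": [
    {"gripper": 0, "delta_pos": [0.1, 0, 0], "dr": [0, 0, 0]},
    {"gripper": 0, "delta_pos": [0.1, 0, 0], "dr": [0, 0, 0]},
    {"gripper": 0, "delta_pos": [0.1, 0, 0], "dr": [0, 0, 0]},
    {"gripper": 0, "delta_pos": [0, 0, 0], "dr": [0, 0, 0]},
    {"gripper": 0, "delta_pos": [0, 0, 0], "dr": [0, 0, 0]}
  ]
}}

```text
t: 4.0
ee_pos: [581.3, 47.9, 55.4]
orientation: [0.949, 1.353, -0.947]
ft_force: [-1.6, -1.1, 8.4]
width: 0.6
```

Call:
{"op": "apply_moves", "data": {
  "increments": [
    {"gripper": 0, "delta_pos": [0.1, 0, 0], "dr": [0, 0, 0]},
    {"gripper": 0, "delta_pos": [0.05, 0, 0], "dr": [0, 0, 0]},
    {"gripper": 0, "delta_pos": [0.05, 0, 0], "dr": [0, 0, 0]},
    {"gripper": 0, "delta_pos": [0, 0, 0], "dr": [0, 0, 0]},
    {"gripper": 0, "delta_pos": [0, 0, 0], "dr": [0, 0, 0]}
  ]
}}

```text
t: 4.42
ee_pos: [581.3, 47.9, 55.2]
orientation: [0.949, 1.353, -0.947]
ft_force: [-6.3, -0.6, 28.2]
width: 0.4
```

Motion stopped at about 28 N, so the tab has bottomed out. I'll back off straight up and check it.

Call:
{"op": "apply_moves", "data": {
  "increments": [
    {"gripper": 0, "delta_pos": [-1.5, 0, 0], "dr": [0, 0, 0]},
    {"gripper": 0, "delta_pos": [-2.5, 0, 0], "dr": [0, 0, 0]},
    {"gripper": 0, "delta_pos": [-3.0, 0, 0], "dr": [0, 0, 0]},
    {"gripper": 0, "delta_pos": [-3.0, 0, 0], "dr": [0, 0, 0]},
    {"gripper": 0, "delta_pos": [-2.5, 0, 0], "dr": [0, 0, 0]}
  ]
}}

```text
t: 4.83
ee_pos: [580.4, 47.9, 179.0]
orientation: [0.948, 1.355, -0.948]
ft_force: [-0.2, -0.1, -1.5]
width: 0.2
```

Call:
{"op": "apply_moves", "data": {
  "increments": [
    {"gripper": 0, "delta_pos": [0, 0, 0], "dr": [0, 0, 0]},
    {"gripper": 0, "delta_pos": [0, 0, 0], "dr": [0, 0, 0]},
    {"gripper": 0, "delta_pos": [0, 0, 0], "dr": [0, 0, 0]},
    {"gripper": 0, "delta_pos": [0, 0, 0], "dr": [0, 0, 0]},
    {"gripper": 0, "delta_pos": [0, 0, 0], "dr": [0, 0, 0]}
  ]
}}

```text
t: 5.25
ee_pos: [579.6, 47.9, 176.0]
orientation: [0.947, 1.357, -0.95]
ft_force: [-1.3, -0.1, -0.3]
width: 0.4
```

```bash
python3 - <<'E'
from plan import *
a=cap('wrist','w4')
o=ctrl.get_obs();print(R_of().round(3),o['t'],o['ee_pos'],o['width'],o['ft_force'])
img=a['img'][...,::-1].copy()
x=np.array([581.7,43.1]);y=1.9183;c,s=np.cos(y),np.sin(y)
for bx,by in [(4,0),(4,15),(4,-15),(13,0),(4,30),(4,-30),(30,0),(30,20),(30,-20)]:
    p=np.array([*(x+[c*bx-s*by,s*bx+c*by]),47.])
    uv=cv2.projectPoints(p,a['rvec'],a['tvec'],a['mtx'],None)[0].ravel().round().astype(int)
    print(bx,by,uv,world(a,*uv)[2].round(1),a['img'][uv[1],uv[0]])
cv2.imwrite('pics/c4.png',cv2.resize(img[100:400,180:460],None,fx=2,fy=2))
E
```

```text
[[-0.003  0.94   0.342]
 [-0.     0.342 -0.94 ]
 [-1.    -0.003 -0.001]] 5.3 [579.79756589  47.83459609 176.22265718] 0.2629253417170502 [-0.45472964  0.57751826 -0.06854599]
4 0 [322 243] 47.1 [250 242 196]
4 15 [306 243] 46.4 [251 243 201]
4 -15 [339 243] 46.3 [253 248 209]
13 0 [322 233] 46.0 [250 241 195]
4 30 [289 243] 46.8 [249 240 193]
4 -30 [356 243] 46.8 [249 240 193]
30 0 [323 214] 46.6 [251 242 197]
30 20 [299 214] 46.8 [243 231 180]
30 -20 [346 214] 46.8 [251 244 201]
```

View pics/c4.png

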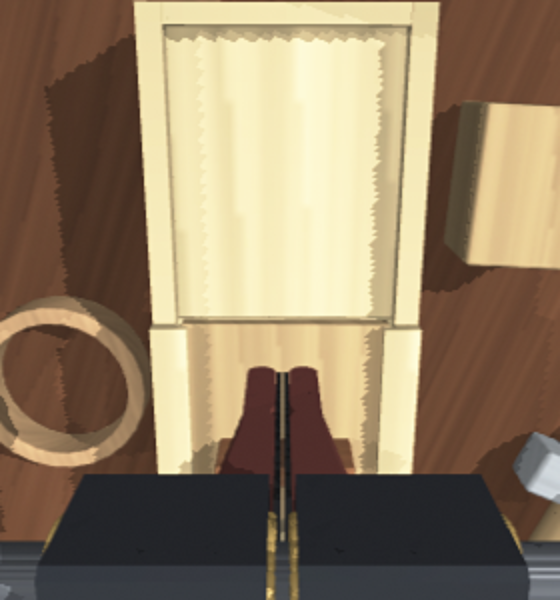

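The tab is now flush: the depth reads about 47 at its place, the same as the landing, and no raised edge shows near crop (282,300). Next I go behind the ridge.

```bash
cat > bp.py <<'E'
from plan import *
x=np.array([581.7,43.1]);y=1.9183
def where():
    o=ctrl.get_obs();d=o['ee_pos'][:2]-x;c,s=np.cos(y),np.sin(y)
    print('box xy',(c*d[0]+s*d[1]).round(1),(-s*d[0]+c*d[1]).round(1),'z',o['ee_pos'][2].round(1),'t',o['t'],'F',o['ft_force'].round(1),'rot',Ro.from_matrix(R_of().T@target_R(y,-1)).as_rotvec().round(4))
E
python3 -c "from bp import *;where()"
```

```text
box xy 5.1 0.2 z 176.2 t 5.3 F [-0.5  0.6 -0.1] rot [ 0.0019 -0.0008  0.0025]
```

Call:
{"op": "apply_moves", "data": {
  "increments": [
    {"gripper": 0, "delta_pos": [0, 0, 2.0], "dr": [0, 0, 0]},
    {"gripper": 0, "delta_pos": [0, 0, 2.5], "dr": [0, 0, 0]},
    {"gripper": 0, "delta_pos": [0, 0, 2.5], "dr": [0, 0, 0]},
    {"gripper": 0, "delta_pos": [0, 0, 1.8], "dr": [0, 0, 0]},
    {"gripper": 0, "delta_pos": [0, 0, 0.8], "dr": [0, 0, 0]}
  ]
}}

```text
t: 5.72
ee_pos: [613.9, -44.3, 176.8]
orientation: [0.949, 1.355, -0.95]
ft_force: [-0.4, -0.3, -0.4]
width: 0.5
```

Call:
{"op": "apply_moves", "data": {
  "increments": [
    {"gripper": 0, "delta_pos": [1.5, 0, 0], "dr": [0, 0, 0]},
    {"gripper": 0, "delta_pos": [2.0, 0, 0], "dr": [0, 0, 0]},
    {"gripper": 0, "delta_pos": [1.5, 0, 0], "dr": [0, 0, 0]},
    {"gripper": 0, "delta_pos": [0.8, 0, 0], "dr": [0, 0, 0]},
    {"gripper": 0, "delta_pos": [0, 0, 0], "dr": [0, 0, 0]}
  ]
}}

```text
t: 6.13
ee_pos: [611.8, -41.8, 117.3]
orientation: [0.947, 1.359, -0.95]
ft_force: [-0.5, 0.8, 0.3]
width: 0.7
```

```bash
python3 -c "
from bp import *
where();a=cap('side','d2');b=cap('wrist','w5')
p=cv2.resize(a['img'][200:310,265:385,::-1],None,fx=4,fy=4,interpolation=cv2.INTER_CUBIC)
q=b['img'][260:480,160:480,::-1]
im=np.zeros((440,800,3),np.uint8);im[:,:480]=p;im[:220,480:]=q
cv2.imwrite('pics/c5.png',im)"
```

```text
box xy -90.1 0.6 z 117.3 t 6.1333 F [-0.5  0.8  0.3] rot [ 0.0021 -0.0019  0.004 ]
```

View pics/c5.png

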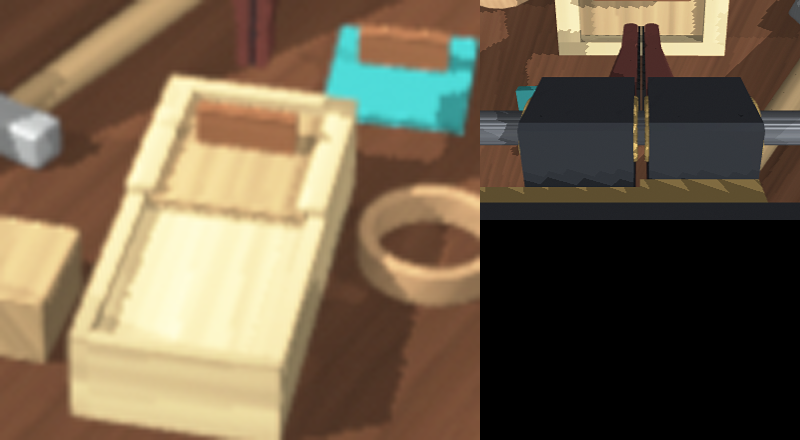

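```bash
python3 -c "
from h import *
a=dict(np.load('pics/w5.npz'));x=np.array([581.7,43.1]);y=1.9183;c,s=np.cos(y),np.sin(y)
im=a['img'][...,::-1].copy()
for bx,by,z in [(-75,30,84),(-75,-30,84),(-65,30,84),(-65,-30,84),(-80,0,109),(-80,0,64)]:
    p=np.array([*(x+[c*bx-s*by,s*bx+c*by]),z])
    u=cv2.projectPoints(p,a['rvec'],a['tvec'],a['mtx'],None)[0].ravel();print(u.round(1))
    cv2.circle(im,tuple(int(k) for k in u.round()),1,(0,0,255),-1)
cv2.imwrite('pics/c6.png',cv2.resize(im[130:330,220:420],None,fx=3,fy=3,interpolation=cv2.INTER_NEAREST))"
```

```text
[272.  261.2]
[371.5 261.5]
[271.4 245.3]
[372.3 245.7]
[321.7 285.9]
[321.7 258.2]
```

View pics/c6.png

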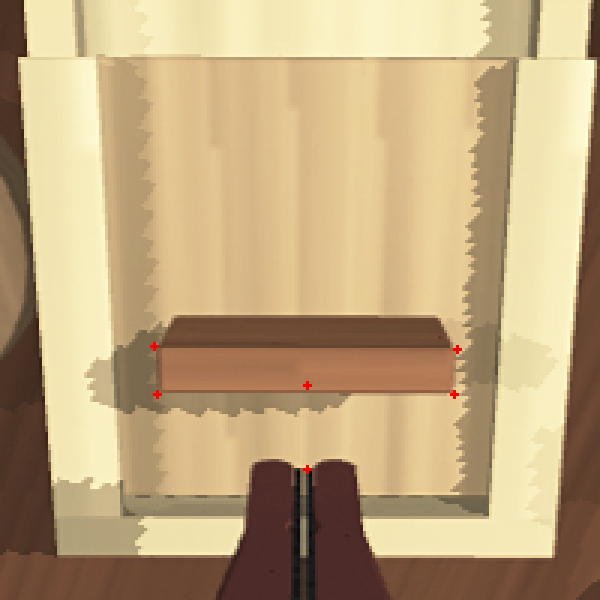

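The projected ridge corners (red) lie on the ridge's top edges, and the predicted fingertip front matches too. I'll descend behind the ridge.

Call:
{"op": "apply_moves", "data": {
  "increments": [
    {"gripper": 0, "delta_pos": [1.2, 0, 0], "dr": [0, 0, 0]},
    {"gripper": 0, "delta_pos": [1.2, 0, 0], "dr": [0, 0, 0]},
    {"gripper": 0, "delta_pos": [1.0, 0, 0], "dr": [0, 0, 0]},
    {"gripper": 0, "delta_pos": [0.6, 0, 0], "dr": [0, 0, 0]},
    {"gripper": 0, "delta_pos": [0, 0, 0], "dr": [0, 0, 0]}
  ]
}}

```text
t: 6.65
ee_pos: [612.2, -42.2, 77.7]
orientation: [0.947, 1.357, -0.95]
ft_force: [0.5, 1.1, 0.5]
width: 0.4
```

```bash
python3 -c "from bp import *;where()"
```

```text
box xy -90.6 0.3 z 77.7 t 6.65 F [0.5 1.1 0.5] rot [ 0.0019 -0.0013  0.0028]
```

Call:
{"op": "apply_moves", "data": {
  "increments": [
    {"gripper": 0, "delta_pos": [0.5, 0, 0], "dr": [0, 0, 0]},
    {"gripper": 0, "delta_pos": [0, 0, -0.3], "dr": [0, 0, 0]},
    {"gripper": 0, "delta_pos": [0, 0, -0.3], "dr": [0, 0, 0]},
    {"gripper": 0, "delta_pos": [0, 0, -0.3], "dr": [0, 0, 0]},
    {"gripper": 0, "delta_pos": [0, 0, -0.3], "dr": [0, 0, 0]}
  ]
}}

```text
t: 7.07
ee_pos: [609.5, -30.7, 75.1]
orientation: [0.948, 1.354, -0.948]
ft_force: [0.3, -0.5, -0.1]
width: 0.3
```

Call:
{"op": "apply_moves", "data": {
  "increments": [
    {"gripper": 0, "delta_pos": [0, 0, -0.4], "dr": [0, 0, 0]},
    {"gripper": 0, "delta_pos": [0, 0, -0.4], "dr": [0, 0, 0]},
    {"gripper": 0, "delta_pos": [0, 0, -0.4], "dr": [0, 0, 0]},
    {"gripper": 0, "delta_pos": [0, 0, -0.4], "dr": [0, 0, 0]},
    {"gripper": 0, "delta_pos": [0, 0, -0.4], "dr": [0, 0, 0]}
  ]
}}

```text
t: 7.48
ee_pos: [602.5, -11.8, 74.8]
orientation: [0.948, 1.354, -0.948]
ft_force: [0.1, -0.5, 0.4]
width: 0.3
```

```bash
python3 -c "from bp import *;where()"
```

```text
box xy -58.7 -0.9 z 74.8 t 7.4833 F [ 0.1 -0.5  0.4] rot [ 0.002   0.0001 -0.0003]
```

Call:
{"op": "apply_moves", "data": {
  "increments": [
    {"gripper": 0, "delta_pos": [0, -0.05, -0.4], "dr": [0, 0, 0]},
    {"gripper": 0, "delta_pos": [0, 0, -0.4], "dr": [0, 0, 0]},
    {"gripper": 0, "delta_pos": [0, 0, -0.4], "dr": [0, 0, 0]},
    {"gripper": 0, "delta_pos": [0, 0, -0.4], "dr": [0, 0, 0]},
    {"gripper": 0, "delta_pos": [0, 0, -0.4], "dr": [0, 0, 0]}
  ]
}}

```text
t: 7.9
ee_pos: [595.1, 6.8, 74.6]
orientation: [0.948, 1.355, -0.948]
ft_force: [0.2, -0.8, 1.0]
width: 0.5
```

Call:
{"op": "apply_moves", "data": {
  "increments": [
    {"gripper": 0, "delta_pos": [0, 0, -0.4], "dr": [0, 0, 0]},
    {"gripper": 0, "delta_pos": [0, 0, -0.4], "dr": [0, 0, 0]},
    {"gripper": 0, "delta_pos": [0, 0, -0.4], "dr": [0, 0, 0]},
    {"gripper": 0, "delta_pos": [0, 0, -0.4], "dr": [0, 0, 0]},
    {"gripper": 0, "delta_pos": [0, 0, -0.2], "dr": [0, 0, 0]}
  ]
}}

```text
t: 8.32
ee_pos: [588.7, 23.8, 74.6]
orientation: [0.948, 1.355, -0.948]
ft_force: [-0.2, -0.7, -0.4]
width: 0.5
```

```bash
python3 -c "
from bp import *
where();a=cap('side','d3')
cv2.imwrite('pics/c7.png',cv2.resize(a['img'][190:320,255:395,::-1],None,fx=4,fy=4,interpolation=cv2.INTER_CUBIC))"
```

```text
box xy -20.5 -0.0 z 74.6 t 8.3167 F [-0.2 -0.7 -0.4] rot [ 0.0021 -0.0002  0.0003]
```

View pics/c7.png

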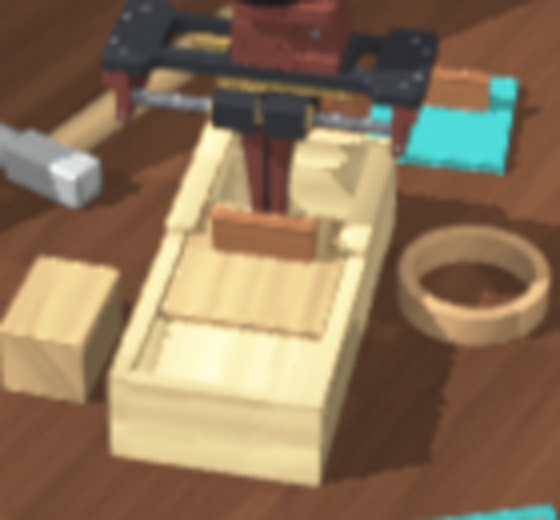

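The cover is sliding straight, with its ridge at (265,230) in the crop and its front edge out over the landing. I'll keep pushing.

Call:
{"op": "apply_moves", "data": {
  "increments": [
    {"gripper": 0, "delta_pos": [0, 0, -0.4], "dr": [0, 0, 0]},
    {"gripper": 0, "delta_pos": [0, 0, -0.4], "dr": [0, 0, 0]},
    {"gripper": 0, "delta_pos": [0, 0, -0.4], "dr": [0, 0, 0]},
    {"gripper": 0, "delta_pos": [0, 0, -0.3], "dr": [0, 0, 0]},
    {"gripper": 0, "delta_pos": [0, 0, -0.3], "dr": [0, 0, 0]}
  ]
}}

```text
t: 8.78
ee_pos: [582.7, 40.5, 74.7]
orientation: [0.948, 1.355, -0.948]
ft_force: [1.0, -0.1, -0.2]
width: 0.4
```

Call:
{"op": "apply_moves", "data": {
  "increments": [
    {"gripper": 0, "delta_pos": [0, 0, -0.3], "dr": [0, 0, 0]},
    {"gripper": 0, "delta_pos": [0, 0, -0.3], "dr": [0, 0, 0]},
    {"gripper": 0, "delta_pos": [0, 0, -0.3], "dr": [0, 0, 0]},
    {"gripper": 0, "delta_pos": [0, 0, -0.3], "dr": [0, 0, 0]},
    {"gripper": 0, "delta_pos": [0, 0, -0.3], "dr": [0, 0, 0]}
  ]
}}

```text
t: 9.2
ee_pos: [577.7, 54.6, 74.7]
orientation: [0.948, 1.354, -0.948]
ft_force: [0.0, -1.1, -0.5]
width: 0.4
```

Call:
{"op": "apply_moves", "data": {
  "increments": [
    {"gripper": 0, "delta_pos": [0, 0, -0.3], "dr": [0, 0, 0]},
    {"gripper": 0, "delta_pos": [0, 0, -0.3], "dr": [0, 0, 0]},
    {"gripper": 0, "delta_pos": [0, 0, -0.2], "dr": [0, 0, 0]},
    {"gripper": 0, "delta_pos": [0, 0, -0.2], "dr": [0, 0, 0]},
    {"gripper": 0, "delta_pos": [0, 0, 0], "dr": [0, 0, 0]}
  ]
}}

```text
t: 9.62
ee_pos: [574.2, 64.0, 74.7]
orientation: [0.948, 1.355, -0.948]
ft_force: [0.5, -0.0, -0.4]
width: 0.4
```

```bash
python3 -c "from bp import *;where()"
```

```text
box xy 22.3 -0.1 z 74.7 t 9.6167 F [ 0.5 -0.  -0.4] rot [ 0.0021 -0.0001  0.0001]
```

Call:
{"op": "apply_moves", "data": {
  "increments": [
    {"gripper": 0, "delta_pos": [0, 0, -0.2], "dr": [0, 0, 0]},
    {"gripper": 0, "delta_pos": [0, 0, -0.2], "dr": [0, 0, 0]},
    {"gripper": 0, "delta_pos": [0, 0, -0.1], "dr": [0, 0, 0]},
    {"gripper": 0, "delta_pos": [0, 0, 0], "dr": [0, 0, 0]},
    {"gripper": 0, "delta_pos": [0, 0, 0], "dr": [0, 0, 0]}
  ]
}}

```text
t: 10.03
ee_pos: [572.6, 68.5, 74.6]
orientation: [0.948, 1.355, -0.948]
ft_force: [0.8, 0.1, 0.4]
width: 0.1
```

Call:
{"op": "apply_moves", "data": {
  "increments": [
    {"gripper": 0, "delta_pos": [0, 0, 0.6], "dr": [0, 0, 0]},
    {"gripper": 0, "delta_pos": [0, 0, 1.0], "dr": [0, 0, 0]},
    {"gripper": 0, "delta_pos": [-1.0, 0, 1.0], "dr": [0, 0, 0]},
    {"gripper": 0, "delta_pos": [-2.0, 0, 0], "dr": [0, 0, 0]},
    {"gripper": 0, "delta_pos": [-3.0, 0, 0], "dr": [0, 0, 0]}
  ]
}}

```text
t: 10.45
ee_pos: [580.4, 42.2, 133.8]
orientation: [0.947, 1.357, -0.952]
ft_force: [0.3, 0.0, -0.5]
width: 0.5
```

Call:
{"op": "apply_moves", "data": {
  "increments": [
    {"gripper": 0, "delta_pos": [-3.0, 0, 1.0], "dr": [0, 0, 0]},
    {"gripper": 0, "delta_pos": [-3.0, 0, 1.0], "dr": [0, 0, 0]},
    {"gripper": 0, "delta_pos": [-1.5, 0, 1.0], "dr": [0, 0, 0]},
    {"gripper": 0, "delta_pos": [0, 0, 0], "dr": [0, 0, 0]},
    {"gripper": 0, "delta_pos": [0, 0, 0], "dr": [0, 0, 0]}
  ]
}}

```text
t: 10.87
ee_pos: [592.5, 14.7, 210.9]
orientation: [0.95, 1.352, -0.948]
ft_force: [-0.4, -0.2, -0.7]
width: 0.2
```

```bash
python3 -c "
from bp import *
where();b=cap('side','d4');a=cap('wrist','w6')
c,s=np.cos(y),np.sin(y)
im=a['img'][...,::-1].copy()
for bx,by,z in [(37,30,81),(37,-30,81),(47,30,81),(47,-30,81),(2,46,55),(2,-46,55),(102,46,55),(102,-46,55)]:
    p=np.array([*(x+[c*bx-s*by,s*bx+c*by]),z]); u=cv2.projectPoints(p,a['rvec'],a['tvec'],a['mtx'],None)[0].ravel()
    im[int(u[1]+.5),int(u[0]+.5)]=(0,0,255)
for bx,by in [(15,0),(15,35),(15,-35),(90,0),(90,35),(90,-35),(42,0),(-40,0)]:
    p=np.array([*(x+[c*bx-s*by,s*bx+c*by]),81 if bx==42 else 55.]); u=cv2.projectPoints(p,a['rvec'],a['tvec'],a['mtx'],None)[0].ravel().round().astype(int)
    print(bx,by,world(a,*u)[2].round(1))
A=cv2.resize(im[60:360,220:420],None,fx=2,fy=2,interpolation=cv2.INTER_NEAREST)
B=cv2.resize(b['img'][180:330,250:350,::-1],None,fx=4,fy=4)
cv2.imwrite('pics/c8.png',np.hstack([A,B]))"
```

```text
box xy -30.4 -0.4 z 210.9 t 10.8667 F [-0.4 -0.2 -0.7] rot [ 0.0002  0.0008 -0.0024]
15 0 54.8
15 35 54.8
15 -35 54.5
90 0 54.3
90 35 54.1
90 -35 54.5
42 0 80.8
-40 0 5.5
```

View pics/c8.png

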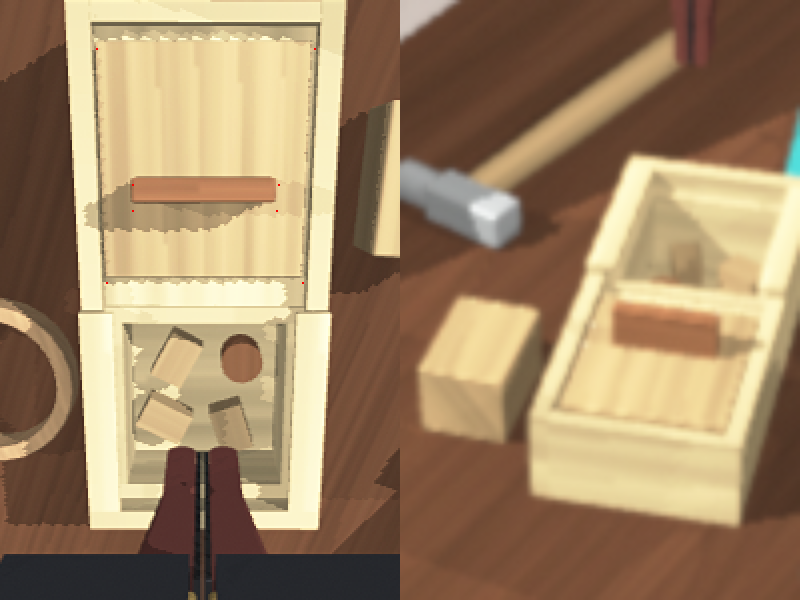

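The picture shows the cover lying flat on the landing. Its top reads 54–55 mm at six points (55 expected), and it sits about 3 mm beyond nominal, short of the end stop. The block and roll are where they were, and the arm is clear above, so I'm handing in.

```bash
python3 -c "
from workcell import ctrl
o=ctrl.get_obs();print(o['t'],abs(o['qvel']).max(),o['ft_force']);print(ctrl.close_job())"
```

```text
10.9667 0.015577012345963523 [0.20966803 0.47327383 0.03033729]
the job is handed in; nothing more can be done
None
```

The cover is off the box and lying flat on the landing, and I handed the job in at about 11 s; no verdict came back.

- **Tab:** I pressed it with closed fingers until it stopped, at about 28 N. Depth and picture then showed it level with the landing or slightly below.
- **Cover:** I pushed it by the rear face of the ridge with closed fingers. The force readings stayed near 1 N, and the cover slid out straight.
- **Last checks:** The cover's top measured 54–55 mm at six points, against 55 mm expected. Its origin is at about x +55, roughly 3 mm past the target and short of the end stop at +62. The parts of the roll, block and hammer in the last pictures look undisturbed. I did not re-check the jar, cup, glue gun or disc, but the arm never worked near them. The gripper finished at z 211 mm, clear of everything, with no contact force.
- **Disagreements:** The first scene-camera fit of the box was about 3 mm off the wrist-camera fit. I used the wrist fit, and the close-up checks agreed with it to about 1 mm.

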